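# Gauge two spacer sleeves on a go/no-go pin and sort them

## Task

Check the two grey spacer sleeves on the stepped gauge pin, one after the other: slide a sleeve down over the pin, without forcing it, until it stops, then take it off and stand it upright in its container before you try the other. A sleeve that stops on the step halfway down the pin is good and goes in the shallow metal tray; one that passes the step and goes right down to the gauge's foot is too loose and goes in the deep black bin. Set the sleeves down rather than dropping them, and leave everything else on the bench where it is.

Things in the scene. Friction and masses are not known exactly. Their poses are not given: they have to be found in the camera images.
- sleeve_1: one of two grey plastic spacer sleeves, plain tubes standing upright on the bench: outside diameter 40 mm, length 44 mm, bore 18.5 or 24.5 mm (which one has which is found on the gauge), about 40 g. Origin on the axis at mid-length, so 22 mm above its lower end; z along the axis (either end may be up)
- sleeve_2: one of two grey plastic spacer sleeves, plain tubes standing upright on the bench: outside diameter 40 mm, length 44 mm, bore 18.5 or 24.5 mm (which one has which is found on the gauge), about 40 g. Origin on the axis at mid-length, so 22 mm above its lower end; z along the axis (either end may be up)
- gauge: fixed go/no-go plug gauge: upright stepped steel pin on a screwed-down square foot (90 x 90 x 12 mm) with a round boss, 54 mm diameter, its top 20 mm up. Origin on the pin's axis at the foot's underside (bench level), z up. Thick land of the pin 21.5 mm diameter, 20 to 42 mm up; thin land 16 mm diameter, 42 to 64 mm up; nose tapering to 8 mm diameter at 72 mm up
- gauge_step (a point): the step on the pin's axis, 42 mm above the bench, outer edge bevelled about 1 mm. The 18.5 mm bore passes the thin land only: that sleeve stops with its lower end here, its middle 22 mm above this point
- gauge_foot (a point): the boss's top face on the pin's axis, 20 mm above the bench. The 24.5 mm bore also passes the thick land, with 1.5 mm play all round (centre it, or it catches on the step's edge): that sleeve stops with its lower end here, its middle 22 mm above this point
- tray: fixed shallow pressed-aluminium tray for good sleeves, 140 x 130 mm outside, 22 mm high, walls and floor 3 mm, open at the top. Origin at the centre of its underside, x along its 140 mm side, z up
- bin: fixed deep black plastic stacking bin for rejected sleeves, 140 x 130 mm outside, 50 mm high but cut down to 24 mm at its front (-x) end, walls and floor 4 mm, open at the top. Origin at the centre of its underside, x along its 140 mm side, z up
- cell: bystander, loose: a standing white battery cell, 25 mm diameter, 49 mm high; origin at the centre of its underside
- screwdriver: bystander, loose: screwdriver with a black handle lying along its x, 190 mm long, handle 26 mm thick; origin under its middle
- wrench: bystander, loose: flat steel wrench lying along its x, 150 mm long, 8 mm thick; origin under its middle
- tape: bystander, loose: roll of red tape lying flat, 66 mm diameter, 19 mm high; origin at the centre of its underside
- pack_1: bystander, loose: battery pack of five cells bound with red tape, 70 x 44 x 44 mm; origin at the centre of its underside
- pack_2: bystander, loose: a second such battery pack
- clamp: bystander, loose: black spring clamp lying flat, about 140 x 75 x 22 mm; origin under its pivot
Not all that is in view belongs to the job. Leave any orange or yellow look-alike of the sleeve_1 alone.

How it is judged:
On the way, in this order (a step that is already met when the one before it is completed fails the run):
1. one sleeve is on the gauge pin as far as it goes: the good one down on the step, or the loose one down on the foot (((horizontal distance between sleeve_1 and gauge below 0.004 m and z of sleeve_1 in the frame of gauge between 0.06 and 0.068 m and angle between the z axis of sleeve_1 and the z axis of gauge, either way round below 0.15 rad) or (horizontal distance between sleeve_2 and gauge below 0.004 m and z of sleeve_2 in the frame of gauge between 0.038 and 0.046 m and angle between the z axis of sleeve_2 and the z axis of gauge, either way round below 0.15 rad))), for 0.15 s.
2. that sleeve stands released in its container (good: tray, loose: bin) (((x of sleeve_1 in the frame of tray between -0.05 and 0.05 m and y of sleeve_1 in the frame of tray between -0.045 and 0.045 m and z of sleeve_1 in the frame of tray between 0.021 and 0.029 m and angle between the z axis of sleeve_1 and the z axis of tray, either way round below 0.12 rad and contact force between the fingers and sleeve_1 below 0.1 N and linear speed of sleeve_1 below 0.03 m/s) or (x of sleeve_2 in the frame of bin between -0.05 and 0.05 m and y of sleeve_2 in the frame of bin between -0.045 and 0.045 m and z of sleeve_2 in the frame of bin between 0.022 and 0.03 m and angle between the z axis of sleeve_2 and the z axis of bin, either way round below 0.12 rad and contact force between the fingers and sleeve_2 below 0.1 N and linear speed of sleeve_2 below 0.03 m/s))), for 0.1 s.
3. with the first one put away, the other sleeve is on the gauge pin as far as it goes ((((x of sleeve_1 in the frame of tray between -0.05 and 0.05 m and y of sleeve_1 in the frame of tray between -0.045 and 0.045 m and z of sleeve_1 in the frame of tray between 0.021 and 0.029 m and angle between the z axis of sleeve_1 and the z axis of tray, either way round below 0.12 rad and contact force between the fingers and sleeve_1 below 0.1 N and linear speed of sleeve_1 below 0.03 m/s) and (horizontal distance between sleeve_2 and gauge below 0.004 m and z of sleeve_2 in the frame of gauge between 0.038 and 0.046 m and angle between the z axis of sleeve_2 and the z axis of gauge, either way round below 0.15 rad)) or ((x of sleeve_2 in the frame of bin between -0.05 and 0.05 m and y of sleeve_2 in the frame of bin between -0.045 and 0.045 m and z of sleeve_2 in the frame of bin between 0.022 and 0.03 m and angle between the z axis of sleeve_2 and the z axis of bin, either way round below 0.12 rad and contact force between the fingers and sleeve_2 below 0.1 N and linear speed of sleeve_2 below 0.03 m/s) and (horizontal distance between sleeve_1 and gauge below 0.004 m and z of sleeve_1 in the frame of gauge between 0.06 and 0.068 m and angle between the z axis of sleeve_1 and the z axis of gauge, either way round below 0.15 rad)))), for 0.15 s.
At the end, for the whole second after the job is handed in: the good sleeve (stops on the step) stands on the floor of the shallow tray and the loose one (goes down to the foot) on the floor of the deep bin, both upright within 0.12 rad, released and at rest (x of sleeve_1 in the frame of tray between -0.05 and 0.05 m and y of sleeve_1 in the frame of tray between -0.045 and 0.045 m and z of sleeve_1 in the frame of tray between 0.021 and 0.029 m and angle between the z axis of sleeve_1 and the z axis of tray, either way round below 0.12 rad and contact force between the fingers and sleeve_1 below 0.1 N and linear speed of each of sleeve_1, sleeve_2 below 0.03 m/s and x of sleeve_2 in the frame of bin between -0.05 and 0.05 m and y of sleeve_2 in the frame of bin between -0.045 and 0.045 m and z of sleeve_2 in the frame of bin between 0.022 and 0.03 m and angle between the z axis of sleeve_2 and the z axis of bin, either way round below 0.12 rad and contact force between the fingers and sleeve_2 below 0.1 N); the robot touches nothing.
It fails at once if a bystander was shifted by more than 30 mm (distance of any of cell, screwdriver, wrench, tape, pack_1, pack_2, clamp from where it was at the start of the episode above 0.03 m).
It fails at once if a sleeve was forced on the gauge with more than 40 N (contact force between any of sleeve_1, sleeve_2 and gauge above 40 N).
It fails at once if a sleeve was dropped or thrown (let go and falling faster than 0.8 m/s, away from the gauge) ((linear speed of sleeve_1 above 0.8 m/s and contact force between the fingers and sleeve_1 below 0.05 N and horizontal distance between sleeve_1 and gauge above 0.05 m) or (linear speed of sleeve_2 above 0.8 m/s and contact force between the fingers and sleeve_2 below 0.05 N and horizontal distance between sleeve_2 and gauge above 0.05 m)).
It also fails if it takes over 72 s, if anything falls off the work surface, if the arm or the gripper's body presses on something with over 40 N, if the wrist force passes 120 N, or if a joint passes its speed limit or range.

## Robot

A 6-joint arm with a two-finger parallel gripper is mounted at the origin on the work surface. World frame = base frame: x ahead of the robot, y to its left, z up, the work surface at z = 0. Lengths are in m, angles in rad, forces in N, time in s.
With the tool pointing down it reaches from about 0.325 to 0.9 m from the base axis. Payload 3.5 kg.
Tool frame: the origin (TCP) lies midway between the tips of the shut fingers; the grasp point (between the pads) lies 19 mm behind it; z points along the fingers, y is the line along which they close (so a half turn about z gives the same grasp; the last joint's range is limited). The gripper opens to 85 mm and grips with 20 to 120 N. Pads are 22 mm wide; open, the fingers measure 114 mm over their backs; the gripper's body (76 mm by 85 mm) begins 54 mm behind the grasp point. The pads swing forward as they close: fully open they stand 13 mm farther back than shut.
Start: joints at [1.143, 0.276, -0.026, 1.268, 0, 1.467], TCP at [0.199, 0.592, 0.231] pointing down, gripper open.
Joint ranges: [-3.12, 3.12], [-0.85, 1.88], [-1.08, 1.24], [-1.95, 2.15], [-1.57, 1.53], [-3.14, 3.14]. Speed limits (rad/s): [2.57, 2.57, 3.14, 3.14, 3.14, 3.14].

## Interface

Orientations are given as a unit quaternion [w, x, y, z].
In Python, from cell import read_state, snapshot, hand_in gives the robot as it stands.
- The arm moves only by the shell command python3 -m pendant 'ROWS' [OPENING]. ROWS is JSON, a list of rows, each an object with "travel": the shift along the tool's x, y, z in m, a list of three; "roll": the turn about the tool's z in rad. A call has 1 to 12 rows; each row is the pose to reach, as a shift and turn from the pose commanded when the call began, along the tool's axes at that moment; what a row does not reach only later rows make up. A row lasts 1/10 s, in which the tool goes at most 50 mm and 8.59 degrees, less where a joint would pass 70% of its speed; a pose out of reach is approached as far as the arm can. A call with a gripper value outside its range is refused whole. OPENING is the opening, from 0 (shut) to 1 (fully open), set as the call begins (- or left out, the last holds). The fingers move at their own pace and stop on an object; the grip force is fixed at half the most. Time passes only in rows, so rows that repeat a pose let the fingers close. It gives the time, the measured TCP pose, the force, the opening and the grip force at its end, in the units of the state.
- read_state(): the state, without advancing time (a new reading comes with each control period).
- snapshot(name): name is "side" or "top" or "wrist"; returns a dict with "frame" (400x640x3 uint8, blue, green, red), "depth" (400x640 float32, m along the optical axis (not along the pixel's ray), 0 where there is no reading), "mtx" (3x3 intrinsics, pixels), "position" and "orientation" of the camera in the world. Camera axes: x right, y down, z forward; pixel columns grow to the right and rows downward; lengths in m; the calibration is good to about 2 mm. The wrist camera is an equidistant fisheye: a pixel r from the principal point sees the ray r / f radians off the axis. A picture is of the moment at which its call begins.
- hand_in(): hands the job in; it is judged then, once.
The state is a dict: "time": time; "q": joint angles; "dq": joint speeds; "effort": joint torques, N m; "tcp_pos": TCP position; "ee_rot": TCP orientation; "ft_force": force on the tool from outside, world axes, zero at the start; "ft_torque": the same for the moment, N m; "grip_width": finger opening in m; "grasp_force": force on a finger pad.
Only numpy, scipy, OpenCV 4.12 (cv2) and the standard library are available. Lean on these libraries where they do the work, as an engineer would, in place of code of your own. Each camera call takes 0.05 s, during which the arm holds its last target. There are 200 camera calls.

## Working session

There is one attempt and no reset: what is moved stays moved. The work goes in short steps, Python scripts to look and compute and a shell command to move; the robot and the scene stay as the last step left them, time stands still between calls to the robot, and variables do not carry over. Pictures are saved under pics/ and viewed, at most 10 in all, crops included, and the job is handed in when it is done.

```bash
mkdir -p pics; cat > h.py <<'E'
import numpy as np,cv2
from cell import read_state,snapshot,hand_in
from scipy.spatial.transform import Rotation as R
def rot(q): return R.from_quat([q[1],q[2],q[3],q[0]]).as_matrix()
def cloud(s):
    d=s["depth"];v,u=np.mgrid[:400,:640];K=s["mtx"]
    p=np.stack([(u-K[0][2])/K[0][0]*d,(v-K[1][2])/K[1][1]*d,d],-1)
    w=p@rot(s["orientation"]).T+np.array(s["position"]); w[d==0]=np.nan
    return w
E
python3 - <<'E'
from h import *
for n in("top","side"):
    s=snapshot(n);cv2.imwrite(f"pics/{n}.png",s["frame"]);np.savez(n,**s);print(n,s["position"],s["orientation"],s["mtx"])
st=read_state();print(st)
E
```

```text
top [ 0.40836114 -0.0122763   1.2203928 ] [-0.05640472  0.71457901 -0.69646275  0.03368939] [[474.03237046   0.         327.97772855]
 [  0.         474.03237046 201.3371571 ]
 [  0.           0.           1.        ]]
side [ 0.32155044 -0.64859763  0.80515022] [-0.36280995  0.91702897 -0.15304539  0.06327646] [[423.58923881   0.         314.5012068 ]
 [  0.         423.58923881 202.81150572]
 [  0.           0.           1.        ]]
{'time': 0.1, 'q': array([ 1.14260213e+00,  2.77058023e-01, -2.77708665e-02,  1.26797242e+00,
        1.45732359e-05,  1.46740744e+00]), 'dq': array([ 0.0012954 , -0.00190592,  0.00413324,  0.00098571,  0.00113749,
       -0.0015202 ]), 'effort': array([-4.15797820e-05, -4.46708179e+01,  2.96128875e+01,  8.43713467e-03,
       -1.35006117e-04, -1.12597249e-06]), 'tcp_pos': array([0.19915601, 0.59167359, 0.23025804]), 'ee_rot': array([-2.70357999e-04,  1.61689633e-01,  9.86841151e-01, -9.65373826e-04]), 'ft_force': array([ 0.72869009, -0.04278629,  0.32767306]), 'ft_torque': array([-0.00693154, -0.02421385, -0.00444618]), 'grasp_force': 0.0, 'grip_width': 0.08537787255535131}
```

View pics/top.png

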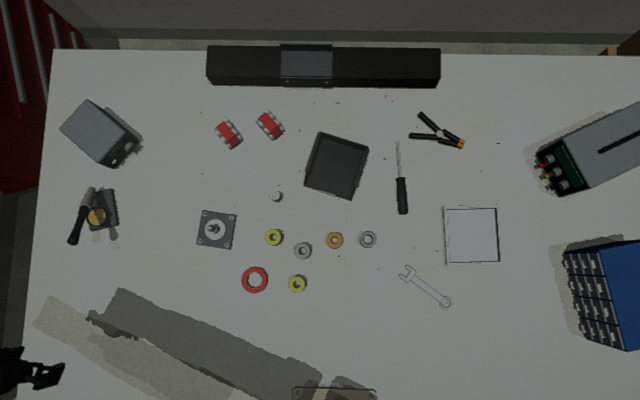

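View pics/side.png

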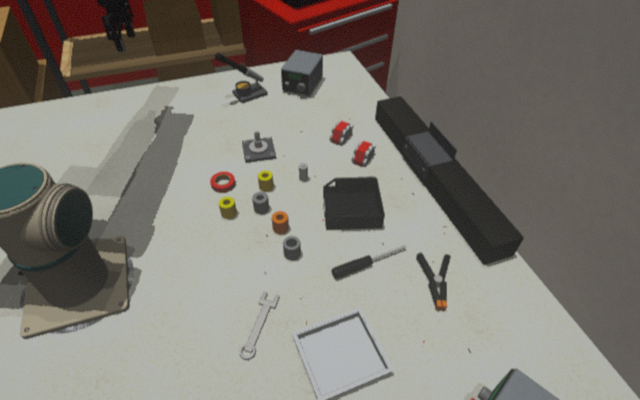

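The top view shows the grey sleeves at about (303,250) and (367,239), the gauge at (216,229), the bin at (336,166) and the tray at (471,235). The orange and yellow look-alikes stand between them. The side view agrees. Next I'll measure from the depth.

```bash
python3 - <<'E'
from h import *
s=dict(np.load("top.npz"));w=cloud(s)
cv2.imwrite("pics/c1.png",cv2.resize(s["frame"][200:300,190:390],None,fx=4,fy=4,interpolation=cv2.INTER_CUBIC))
cv2.imwrite("pics/c2.png",cv2.resize(s["frame"][120:270,295:507],None,fx=3.7,fy=3.7,interpolation=cv2.INTER_CUBIC))
print("bench z",np.nanmedian(w[180:200,440:444,2]))
def obj(n,u,v,r,lo,hi):
    p=w[v-r:v+r+1,u-r:u+r+1].reshape(-1,3);p=p[(p[:,2]>lo)&(p[:,2]<hi)]
    c=cv2.minAreaRect(p[:,:2].astype(np.float32)*1000);(x,y),rad=cv2.minEnclosingCircle(p[:,:2].astype(np.float32)*1000)
    print(n,len(p),"z",np.median(p[:,2]).round(4),"rect",np.round(c[0],1),np.round(c[1],1),round(c[2],1),"circ",round(x,1),round(y,1),round(rad,1),"mean",(p.mean(0)*1000).round(1))
obj("s303",303,250,13,.03,.06);obj("s367",367,239,13,.03,.06)
obj("pin",216,229,15,.05,.1);obj("boss",216,229,18,.016,.028);obj("foot",216,229,30,.008,.1)
obj("bin",336,166,42,.02,.06);obj("tray",471,235,36,.015,.03)
obj("yel1",274,237,12,.03,.06);obj("or",335,240,12,.03,.06)
E
```

```text
bench z 0.00033156183584504006
s303 169 z 0.0445 rect [434.6  89.9] [37.2 37.6] 2.5 circ 434.7 89.7 19.8 mean [434.4  89.9  44.1]
s367 136 z 0.0438 rect [467.  -71.9] [38.3 37.8] 73.2 circ 467.3 -71.7 19.8 mean [466.6 -71.4  43.3]
pin 47 z 0.0672 rect [483.1 315.3] [13.1 15.5] 83.9 circ 483.6 316.4 8.3 mean [482.9 314.4  65.5]
boss 309 z 0.0203 rect [481.5 312. ] [77.6 87.8] 80.6 circ 479.1 318.3 52.2 mean [483.3 313.8  20.4]
foot 1202 z 0.0139 rect [489.4 314. ] [118.9 110.7] 7.7 circ 499.0 314.9 74.2 mean [482.9 314.9  17.2]
bin 690 z 0.0476 rect [651.6  13.6] [138.1 142.9] 73.5 circ 653.4 13.9 94.2 mean [665.9  13.1  41.6]
tray 815 z 0.0219 rect [ 485.8 -336.3] [151.  142.7] 2.7 circ 485.9 -336.0 101.7 mean [ 486.7 -339.4   21.8]
yel1 172 z 0.0443 rect [466.7 163.7] [38.  38.3] 14.2 circ 466.4 164.3 20.1 mean [466.2 163.5  43.5]
or 158 z 0.0444 rect [462.6  11.3] [36.9 36.9] 46.7 circ 463.2 11.4 19.9 mean [463.1  11.3  44.3]
```

View pics/c1.png

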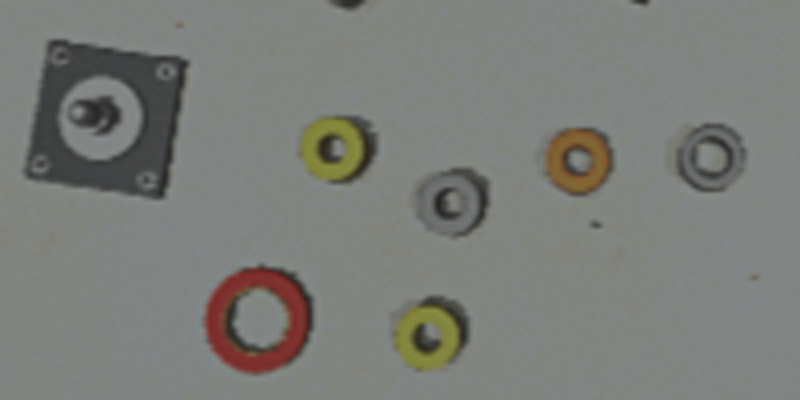

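View pics/c2.png

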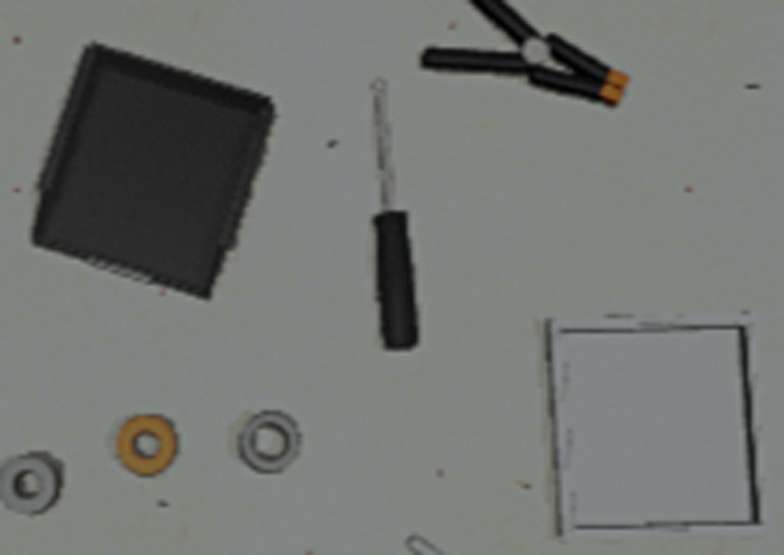

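The crop shows the left grey sleeve at crop (452,202) with a small bore and the right one at (711,157) with a wide bore. The gauge's boss is centred at crop (100,117). The second crop shows the bin corners at about (93,43), (273,103), (209,298) and (34,241), with the tray at (550,320) to (757,525). Next I'll pin down the gauge and containers and work out the first move.

```bash
cat >> h.py <<'E'
def ray(s,u,v,z):
    K=s["mtx"];d=rot(s["orientation"])@np.array([(u-K[0][2])/K[0][0],(v-K[1][2])/K[1][1],1]);p=np.array(s["position"])
    return (p+d*(z-p[2])/d[2]).round(4)
def to(x,y,z,yaw=None):
    st=read_state();M=rot(st["ee_rot"]);cy=np.degrees(np.arctan2(M[1,1],M[0,1]))
    r=0 if yaw is None else np.radians((cy-yaw+90)%180-90)
    print("travel",(M.T@(np.array([x,y,z])-st["tcp_pos"])).round(4),"roll",round(r,3),"| yawY",round(cy,1),"tilt",M[2,2].round(5),"tcp",st["tcp_pos"].round(4),"t",st["time"],"q",st["q"].round(2))
E
python3 - <<'E'
from h import *
s=dict(np.load("top.npz"));f=lambda x,y:(190+(x+.5)/4-.5,200+(y+.5)/4-.5);g=lambda x,y:(295+(x+.5)/3.7-.5,120+(y+.5)/3.7-.5)
print("boss",ray(s,*f(100,117),.02),"pintop",ray(s,*f(81,113),.072))
print("s1",ray(s,*f(451.5,202.5),.044),"s2",ray(s,*f(711,157),.044))
for z,L in((.05,[(93,43),(273,103)]),(.024,[(209,298),(34,241)]),(.022,[(547,320),(745,318),(757,525),(558,535)])):
    for c in L: print("c",ray(s,*g(*c),z))
w=cloud(s)
for u,v in((336,166),(471,235)):print("floor",w[v-3:v+4,u-3:u+4].reshape(-1,3).mean(0).round(4))
to(.4345,.0898,.18,28)
E
```

```text
boss [0.484  0.3161 0.02  ] pintop [0.4829 0.3137 0.072 ]
s1 [0.4352 0.0874 0.044 ] s2 [ 0.4675 -0.0723  0.044 ]
c [0.7369 0.0533 0.05  ]
c [ 0.6972 -0.0707  0.05  ]
c [ 0.5657 -0.0304  0.024 ]
c [0.6026 0.0914 0.024 ]
c [ 0.5562 -0.2614  0.022 ]
c [ 0.5608 -0.3953  0.022 ]
c [ 0.4211 -0.4009  0.022 ]
c [ 0.4107 -0.2683  0.022 ]
floor [0.6573 0.0107 0.0042]
floor [ 0.4863 -0.3373  0.0027]
travel [-0.3832 -0.4004  0.051 ] roll 0.757 | yawY 71.4 tilt -1.0 tcp [0.1992 0.5917 0.2303] t 0.1 q [ 1.14  0.28 -0.03  1.27  0.    1.47]
```

```bash
python3 -m pendant '[{"travel":[-0.03,-0.03,0.004],"roll":0.08},{"travel":[-0.06,-0.065,0.01],"roll":0.2},{"travel":[-0.095,-0.1,0.015],"roll":0.3},{"travel":[-0.13,-0.135,0.02],"roll":0.4},{"travel":[-0.165,-0.17,0.025],"roll":0.5},{"travel":[-0.2,-0.205,0.03],"roll":0.6},{"travel":[-0.235,-0.24,0.035],"roll":0.7},{"travel":[-0.27,-0.275,0.04],"roll":0.757},{"travel":[-0.3,-0.31,0.045],"roll":0.757},{"travel":[-0.33,-0.345,0.05],"roll":0.757},{"travel":[-0.36,-0.375,0.051],"roll":0.757},{"travel":[-0.383,-0.4,0.051],"roll":0.757}]' 0.7
python3 -m pendant '[{"travel":[0,0,0]},{"travel":[0,0,0]}]'
python3 - <<'E'
from h import *
s=snapshot("wrist");cv2.imwrite("pics/w1.png",s["frame"]);np.savez("w1",**s);print(s["position"],s["orientation"],s["mtx"])
to(.4348,.0890,.05,28)
E
```

```text
time: 1.3
tcp_pos: [0.435, 0.0888, 0.1798]
ee_rot: [-0.0, 0.516, 0.857, -0.0]
ft_force: [0.4, 1.0, 0.7]
grip_width: 0.0598
grasp_force: 0.0
[0.39964927 0.15387892 0.32209988] [0.14314784 0.95989205 0.23840694 0.03575035] [[309.70691629   0.         317.01222889]
 [  0.         309.70691629 197.92119211]
 [  0.           0.           1.        ]]
travel [ 0.0048 -0.0008  0.1302] roll -0.004 | yawY 27.7 tilt -0.99999 tcp [0.4375 0.0856 0.1802] t 1.35 q [ 0.05 -0.01 -0.47  1.11 -0.    1.14]schema error: expected keys travel, roll
```

View pics/w1.png

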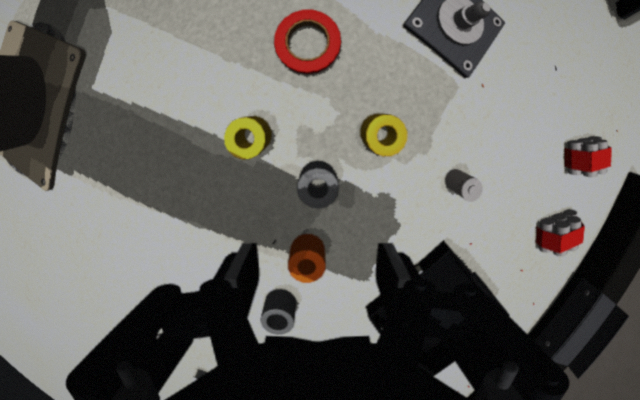

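The wrist view shows sleeve_1 with its top at about (319,186), between the finger tips at (245,260) and (392,260). The gauge is at (463,22). Next I'll measure it through the fisheye model.

```bash
cat >> h.py <<'E'
def fcloud(s):
    d=s["depth"];v,u=np.mgrid[:400,:640];K=s["mtx"];a=(u-K[0][2])/K[0][0];b=(v-K[1][2])/K[1][1];t=np.hypot(a,b)+1e-9;k=np.tan(t)/t
    w=np.stack([a*k*d,b*k*d,d],-1)@rot(s["orientation"]).T+np.array(s["position"]);w[d==0]=np.nan
    return w
def fray(s,u,v,z):
    K=s["mtx"];a=(u-K[0][2])/K[0][0];b=(v-K[1][2])/K[1][1];t=np.hypot(a,b)+1e-9
    d=rot(s["orientation"])@np.array([a/t*np.sin(t),b/t*np.sin(t),np.cos(t)]);p=np.array(s["position"]);return (p+d*(z-p[2])/d[2]).round(4)
def circ(w,c,r,lo,hi):
    m=(np.hypot(w[...,0]-c[0],w[...,1]-c[1])<r)&(w[...,2]>lo)&(w[...,2]<hi);p=w[m]
    (x,y),rad=cv2.minEnclosingCircle(p[:,:2].astype(np.float32)*1000);A=np.c_[p[:,:2],np.ones(len(p))]
    return len(p),np.median(p[:,2]).round(4),"circ",round(x,1),round(y,1),round(rad,1),"mean",(p.mean(0)*1000).round(1)
E
python3 -m pendant '[{"travel":[0,0,0],"roll":0},{"travel":[0,0,0],"roll":0},{"travel":[0,0,0],"roll":0}]'
python3 - <<'E'
from h import *
s=snapshot("wrist");np.savez("w2",**s);w=fcloud(s)
print("s1",circ(w,(.435,.089),.03,.038,.052));print("s2",circ(w,(.467,-.072),.03,.038,.052))
print("boss",circ(w,(.484,.316),.032,.017,.025));print("pin",circ(w,(.484,.316),.02,.05,.08));print("or",circ(w,(.463,.011),.03,.038,.052));print("yel",circ(w,(.4665,.164),.03,.038,.052))
to(.4348,.0890,.05,28)
E
```

```text
time: 1.65
tcp_pos: [0.434, 0.0919, 0.1801]
ee_rot: [-0.0, 0.514, 0.858, -0.0]
ft_force: [-0.2, 0.1, -0.6]
grip_width: 0.0597
grasp_force: 0.0
s1 (1094, np.float64(0.0436), 'circ', 435.5, 87.5, 20.0, 'mean', array([435.2,  88.1,  43.4]))
s2 (551, np.float64(0.0434), 'circ', 467.9, -74.0, 20.5, 'mean', array([467.4, -72.4,  42.9]))
boss (1196, np.float64(0.0197), 'circ', 484.8, 313.6, 27.1, 'mean', array([482.1, 308.8,  19.8]))
pin (308, np.float64(0.065), 'circ', 484.6, 312.6, 8.4, 'mean', array([483.1, 310.2,  63.9]))
or (858, np.float64(0.0437), 'circ', 464.0, 8.7, 20.1, 'mean', array([463.6,  10.1,  43.4]))
yel (1143, np.float64(0.0436), 'circ', 467.7, 161.3, 20.2, 'mean', array([467. , 161.4,  43.5]))
travel [-0.0031 -0.0007  0.1301] roll 0.002 | yawY 28.1 tilt -1.0 tcp [0.434  0.092  0.1801] t 1.7 q [ 0.06 -0.01 -0.47  1.11  0.    1.14]
```

```bash
python3 -m pendant '[{"travel":[-0.001,0,0.04],"roll":0},{"travel":[-0.003,0,0.08],"roll":0},{"travel":[-0.003,0,0.11],"roll":0},{"travel":[-0.003,0,0.135],"roll":0},{"travel":[-0.003,0,0.155],"roll":0},{"travel":[-0.003,0,0.168],"roll":0},{"travel":[-0.003,0,0.174],"roll":0},{"travel":[-0.003,0,0.174],"roll":0},{"travel":[-0.003,0,0.174],"roll":0}]' 0.7
python3 - <<'E'
from h import *
s=snapshot("wrist");w=fcloud(s)
print("s1",circ(w,(.435,.089),.03,.038,.052))
to(.4350,.0885,.006,28)
E
```

```text
time: 2.6
tcp_pos: [0.4367, 0.0889, 0.0069]
ee_rot: [0.0, 0.514, 0.857, 0.0]
ft_force: [-0.2, -0.3, 0.1]
grip_width: 0.0597
grasp_force: 0.0
s1 (5422, np.float64(0.0435), 'circ', 435.0, 89.0, 30.0, 'mean', array([433.1,  89.2,  43.2]))
travel [ 0.0007 -0.0019  0.0011] roll 0.001 | yawY 28.1 tilt -1.0 tcp [0.437  0.0887 0.0071] t 2.65 q [ 0.06  0.21 -0.66  0.7   0.    1.14]
```

```bash
python3 -m pendant '[{"travel":[0.001,-0.002,0.001],"roll":0},{"travel":[0.001,-0.002,0.001],"roll":0},{"travel":[0.001,-0.002,0.001],"roll":0},{"travel":[0.001,-0.002,0.001],"roll":0},{"travel":[0.001,-0.002,0.001],"roll":0},{"travel":[0.001,-0.002,0.001],"roll":0},{"travel":[0.001,-0.002,0.001],"roll":0},{"travel":[0.001,-0.002,0.001],"roll":0}]' 0
python3 -m pendant '[{"travel":[0,0,-0.01],"roll":0},{"travel":[0,0,-0.04],"roll":0},{"travel":[0,0,-0.08],"roll":0},{"travel":[0,0,-0.12],"roll":0},{"travel":[0,0,-0.13],"roll":0},{"travel":[0,0,-0.13],"roll":0},{"travel":[0,0,-0.13],"roll":0},{"travel":[0,0,-0.13],"roll":0}]'
python3 - <<'E'
from h import *
to(.484,.314,.14,28)
E
```

```text
time: 3.45
tcp_pos: [0.4347, 0.0884, 0.0062]
ee_rot: [0.0, 0.515, 0.857, 0.0]
ft_force: [-2.0, 1.1, 6.2]
grip_width: 0.0386
grasp_force: 60.5
time: 4.25
tcp_pos: [0.4321, 0.0882, 0.1334]
ee_rot: [-0.002, 0.515, 0.857, -0.001]
ft_force: [-0.8, -0.2, 0.4]
grip_width: 0.0387
grasp_force: 60.1
travel [ 0.175   0.1519 -0.0068] roll 0.0 | yawY 28.0 tilt -0.99999 tcp [0.4321 0.0882 0.1334] t 4.25 q [ 0.05  0.03 -0.54  1.01 -0.    1.14]
```

```bash
python3 -m pendant '[{"travel":[0.02,0.018,-0.007],"roll":0},{"travel":[0.05,0.044,-0.007],"roll":0},{"travel":[0.085,0.074,-0.007],"roll":0},{"travel":[0.12,0.104,-0.007],"roll":0},{"travel":[0.15,0.13,-0.007],"roll":0},{"travel":[0.168,0.146,-0.007],"roll":0},{"travel":[0.175,0.152,-0.007],"roll":0},{"travel":[0.175,0.152,-0.007],"roll":0},{"travel":[0.175,0.152,-0.007],"roll":0},{"travel":[0.175,0.152,-0.007],"roll":0},{"travel":[0.175,0.152,-0.007],"roll":0}]'
python3 - <<'E'
from h import *
s=snapshot("wrist");np.savez("w3",**s);w=fcloud(s);cv2.imwrite("pics/w3.png",cv2.resize(s["frame"][130:350,170:470],None,fx=2.6,fy=2.6,interpolation=cv2.INTER_CUBIC))
t=read_state()["tcp_pos"]
print("sl",circ(w,t,.03,t[2]+.034,t[2]+.044));print("boss",circ(w,(.484,.315),.032,.017,.025));print("pin",circ(w,(.484,.315),.02,.05,.08))
to(.484,.314,.14,28)
t=snapshot("top");np.savez("t3",**t);w=cloud(t);print("top pin",circ(w,(.484,.315),.02,.05,.08));print("top sl",circ(w,(.484,.315),.03,.15,.19))
E
```

```text
time: 5.35
tcp_pos: [0.4857, 0.3129, 0.1422]
ee_rot: [-0.0, 0.516, 0.857, -0.0]
ft_force: [-0.1, -0.1, -0.7]
grip_width: 0.0383
grasp_force: 60.3
sl (5775, np.float64(0.1796), 'circ', 483.1, 318.4, 28.0, 'mean', array([484.3, 314.1, 179.7]))
boss (1991, np.float64(0.0198), 'circ', 485.0, 314.0, 27.3, 'mean', array([483.1, 317.2,  19.8]))
pin (435, np.float64(0.0673), 'circ', 485.0, 314.1, 8.3, 'mean', array([483.8, 316.3,  65.9]))
travel [ 0.0016 -0.0012  0.0024] roll -0.001 | yawY 27.9 tilt -1.0 tcp [0.4858 0.3132 0.1424] t 5.4 q [ 0.46  0.26 -0.25  1.07 -0.    1.54]
top pin (29, np.float64(0.0659), 'circ', 483.0, 315.4, 7.8, 'mean', array([482.1, 312.2,  64.1]))
top sl (113, np.float64(0.1744), 'circ', 486.1, 306.6, 27.2, 'mean', array([485.2, 298.7, 170.6]))
```

View pics/w3.png

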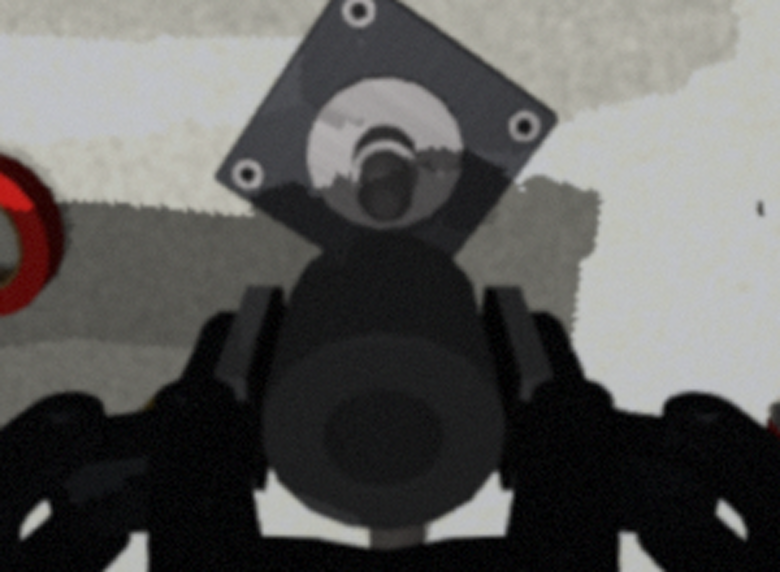

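The crop shows the sleeve's top ring spanning crop x 262–505 and y 335–528. The pin nose is below and ahead of it at (385,190), on the boss at about (385,152). Next I'll put sleeve and pin in the same camera frame.

```bash
python3 - <<'E'
from h import *
s=dict(np.load("w3.npz"));h=lambda x,y:(170+(x+.5)/2.6-.5,130+(y+.5)/2.6-.5)
P=np.array([fray(s,*h(*c),.1803) for c in((262,428),(505,428),(383,528),(383,335))]);print(P)
(x,y),r=cv2.minEnclosingCircle(P[:,:2].astype(np.float32));print(x,y,r)
B=np.array([fray(s,*h(*c),.1803) for c in((324,434),(443,434),(383,485),(383,390))]);print("bore",cv2.minEnclosingCircle(B[:,:2].astype(np.float32)))
w=fcloud(s)
m=(np.hypot(w[...,0]-.484,w[...,1]-.314)<.034)&(abs(w[...,2]-.1797)<.0025)&(s["frame"].max(2)>0)
C=np.array([fray(s,*h(*c),.02) for c in((307,155),(463,150),(388,78))]);print("boss",C)
A=np.c_[2*C[:,:2],np.ones(3)];k=np.linalg.solve(A,(C[:,:2]**2).sum(1));print("boss c",k[:2],np.sqrt(k[2]+k[0]**2+k[1]**2))
to(.484,.314,.14)
E
```

```text
[[0.4677 0.3049 0.1803]
 [0.5013 0.3226 0.1803]
 [0.4942 0.2954 0.1803]
 [0.4765 0.3287 0.1803]]
0.48528867959976196 0.3122527301311493 0.019163740798830986
bore ((0.48536717891693115, 0.3120693564414978), 0.009435722604393959)
boss [[0.4615 0.3016 0.02  ]
 [0.5078 0.3281 0.02  ]
 [0.4735 0.338  0.02  ]]
boss c [0.48514654 0.31398246] 0.02669239928946896
travel [ 0.0015 -0.0014  0.0025] roll 0 | yawY 28.0 tilt -1.0 tcp [0.4859 0.3133 0.1425] t 5.45 q [ 0.46  0.26 -0.25  1.07 -0.    1.54]
```

```bash
python3 -m pendant '[{"travel":[0.002,0.0005,0.02],"roll":0},{"travel":[0.002,0.0005,0.04],"roll":0},{"travel":[0.002,0.0005,0.05],"roll":0},{"travel":[0.002,0.0005,0.055],"roll":0},{"travel":[0.002,0.0005,0.058],"roll":0},{"travel":[0.002,0.0005,0.058],"roll":0},{"travel":[0.002,0.0005,0.058],"roll":0}]'
python3 - <<'E'
from h import *
to(.4855,.315,.07,28)
s=snapshot("wrist");w=fcloud(s);cv2.imwrite("pics/w4.png",cv2.resize(s["frame"][130:350,170:470],None,fx=2.6,fy=2.6,interpolation=cv2.INTER_CUBIC));np.savez("w4",**s)
E
```

```text
time: 6.15
tcp_pos: [0.4861, 0.3165, 0.0851]
ee_rot: [0.0, 0.515, 0.857, 0.001]
ft_force: [-0.5, -0.1, -0.3]
grip_width: 0.0385
grasp_force: 60.3
travel [-0.001  -0.0012  0.0151] roll 0.0 | yawY 28.0 tilt -1.0 tcp [0.4861 0.3165 0.0851] t 6.15 q [ 0.47  0.31 -0.31  0.95 -0.    1.55]
```

```bash
python3 -m pendant '[{"travel":[-0.001,-0.001,0.003],"roll":0},{"travel":[-0.001,-0.001,0.006],"roll":0},{"travel":[-0.001,-0.001,0.009],"roll":0},{"travel":[-0.001,-0.001,0.009],"roll":0}]'
python3 -m pendant '[{"travel":[0,0,0.002],"roll":0},{"travel":[0,0,0.004],"roll":0},{"travel":[0,0,0.006],"roll":0},{"travel":[0,0,0.006],"roll":0}]'
```

```text
time: 6.6
tcp_pos: [0.4845, 0.3146, 0.0746]
ee_rot: [-0.0, 0.515, 0.857, -0.001]
ft_force: [-0.9, -0.6, -0.3]
grip_width: 0.0385
grasp_force: 60.3
time: 7.0
tcp_pos: [0.4848, 0.3147, 0.0689]
ee_rot: [-0.0, 0.515, 0.857, -0.0]
ft_force: [-0.3, -0.9, 0.3]
grip_width: 0.0389
grasp_force: 60.3
```

```bash
python3 -m pendant '[{"travel":[0,0,0.002],"roll":0},{"travel":[0,0,0.004],"roll":0},{"travel":[0,0,0.006],"roll":0},{"travel":[0,0,0.006],"roll":0}]'
python3 -m pendant '[{"travel":[0,0,0.002],"roll":0},{"travel":[0,0,0.004],"roll":0},{"travel":[0,0,0.006],"roll":0},{"travel":[0,0,0.008],"roll":0},{"travel":[0,0,0.008],"roll":0}]'
```

```text
time: 7.4
tcp_pos: [0.4847, 0.3147, 0.0629]
ee_rot: [-0.0, 0.515, 0.857, -0.0]
ft_force: [0.7, -0.3, -0.6]
grip_width: 0.0386
grasp_force: 60.3
time: 7.9
tcp_pos: [0.4847, 0.3147, 0.0549]
ee_rot: [-0.0, 0.515, 0.857, -0.0]
ft_force: [-0.5, -0.3, 0.2]
grip_width: 0.0386
grasp_force: 60.3
```

```bash
python3 -m pendant '[{"travel":[0,0,0.002],"roll":0},{"travel":[0,0,0.004],"roll":0},{"travel":[0,0,0.0055],"roll":0},{"travel":[0,0,0.0055],"roll":0}]'
python3 -m pendant '[{"travel":[0,0,0.001],"roll":0},{"travel":[0,0,0.0015],"roll":0},{"travel":[0,0,0.0015],"roll":0},{"travel":[0,0,0.0015],"roll":0}]'
```

```text
time: 8.3
tcp_pos: [0.4848, 0.3147, 0.0495]
ee_rot: [-0.0, 0.515, 0.857, -0.0]
ft_force: [-0.1, 0.6, 0.1]
grip_width: 0.0386
grasp_force: 60.3
time: 8.7
tcp_pos: [0.485, 0.3149, 0.0483]
ee_rot: [0.0, 0.515, 0.857, 0.0]
ft_force: [0.3, 0.1, 0.6]
grip_width: 0.0387
grasp_force: 60.3
```

```bash
python3 -m pendant '[{"travel":[0,0,0.0005],"roll":0},{"travel":[0,0,0.001],"roll":0},{"travel":[0,0,0.001],"roll":0},{"travel":[0,0,0.001],"roll":0}]'
```

```text
time: 9.1
tcp_pos: [0.4851, 0.3149, 0.0482]
ee_rot: [0.0, 0.515, 0.857, 0.0]
ft_force: [-1.4, -1.3, 5.8]
grip_width: 0.038
grasp_force: 60.9
```

```bash
python3 -m pendant '[{"travel":[0,0,-0.01],"roll":0},{"travel":[0,0,-0.025],"roll":0},{"travel":[0,0,-0.05],"roll":0},{"travel":[0,0,-0.08],"roll":0},{"travel":[-0.02,-0.01,-0.1],"roll":0},{"travel":[-0.05,-0.027,-0.1],"roll":0},{"travel":[-0.09,-0.048,-0.1],"roll":0},{"travel":[-0.13,-0.069,-0.1],"roll":0},{"travel":[-0.17,-0.09,-0.1],"roll":0},{"travel":[-0.21,-0.111,-0.1],"roll":0},{"travel":[-0.25,-0.132,-0.1],"roll":0},{"travel":[-0.29,-0.153,-0.1],"roll":0}]'
python3 -m pendant '[{"travel":[-0.04,-0.021,0],"roll":0},{"travel":[-0.08,-0.042,0],"roll":0},{"travel":[-0.12,-0.063,0],"roll":0},{"travel":[-0.16,-0.084,0],"roll":0},{"travel":[-0.2,-0.105,0],"roll":0},{"travel":[-0.235,-0.124,0],"roll":0},{"travel":[-0.26,-0.138,0],"roll":0},{"travel":[-0.275,-0.146,0],"roll":0},{"travel":[-0.28,-0.149,0],"roll":0},{"travel":[-0.28,-0.149,0],"roll":0},{"travel":[-0.28,-0.149,0],"roll":0}]'
python3 - <<'E'
from h import *
to(.487,-.333,.011,28)
E
```

```text
time: 10.3
tcp_pos: [0.4861, -0.0148, 0.148]
ee_rot: [0.001, 0.515, 0.857, 0.0]
ft_force: [0.8, 0.2, 0.0]
grip_width: 0.0387
grasp_force: 60.5
time: 11.4
tcp_pos: [0.486, -0.3287, 0.1472]
ee_rot: [-0.001, 0.514, 0.858, 0.0]
ft_force: [0.0, 0.9, -0.3]
grip_width: 0.0387
grasp_force: 60.5
travel [-0.0044 -0.0012  0.1362] roll 0.002 | yawY 28.1 tilt -1.0 tcp [ 0.486  -0.3287  0.1472] t 11.4 q [-0.71  0.27 -0.22  1.08  0.    0.38]
```

```bash
python3 -m pendant '[{"travel":[-0.004,-0.001,0.03],"roll":0},{"travel":[-0.004,-0.001,0.065],"roll":0},{"travel":[-0.004,-0.001,0.095],"roll":0},{"travel":[-0.004,-0.001,0.115],"roll":0},{"travel":[-0.004,-0.001,0.128],"roll":0},{"travel":[-0.004,-0.001,0.134],"roll":0},{"travel":[-0.004,-0.001,0.136],"roll":0},{"travel":[-0.004,-0.001,0.137],"roll":0},{"travel":[-0.004,-0.001,0.1375],"roll":0},{"travel":[-0.004,-0.001,0.1375],"roll":0}]'
```

```text
time: 12.4
tcp_pos: [0.4878, -0.3348, 0.0108]
ee_rot: [0.001, 0.515, 0.857, -0.0]
ft_force: [-0.2, -0.8, 0.2]
grip_width: 0.0384
grasp_force: 60.5
```

```bash
python3 -m pendant '[{"travel":[0,0,0.0005],"roll":0},{"travel":[0,0,0.001],"roll":0},{"travel":[0,0,0.0015],"roll":0},{"travel":[0,0,0.0015],"roll":0}]'
```

```text
time: 12.8
tcp_pos: [0.4874, -0.3345, 0.0093]
ee_rot: [0.0, 0.515, 0.857, -0.0]
ft_force: [-0.7, 1.6, 5.8]
grip_width: 0.0382
grasp_force: 61.1
```

```bash
python3 -m pendant '[{"travel":[0,0,0],"roll":0},{"travel":[0,0,0],"roll":0},{"travel":[0,0,0],"roll":0},{"travel":[0,0,0],"roll":0},{"travel":[0,0,-0.02],"roll":0},{"travel":[0,0,-0.05],"roll":0},{"travel":[0,0,-0.09],"roll":0},{"travel":[0,0,-0.13],"roll":0},{"travel":[0,0,-0.15],"roll":0},{"travel":[0,0,-0.15],"roll":0}]' 0.7
python3 - <<'E'
from h import *
s=snapshot("wrist");w=fcloud(s);print("s1 in tray",circ(w,(.487,-.334),.03,.040,.055))
s=snapshot("top");np.savez("t5",**s)
to(.4675,-.0728,.14,28)
E
```

```text
time: 13.8
tcp_pos: [0.4896, -0.3362, 0.1625]
ee_rot: [0.004, 0.515, 0.857, -0.001]
ft_force: [0.6, -0.6, -0.4]
grip_width: 0.0598
grasp_force: 0.0
s1 in tray (1288, np.float64(0.0466), 'circ', 487.4, -336.0, 20.0, 'mean', array([ 487.2, -335.5,   46.3]))
travel [0.24   0.1054 0.0181] roll 0.0 | yawY 28.0 tilt -1.0 tcp [ 0.4872 -0.3342  0.1581] t 13.9 q [-0.71  0.26 -0.2   1.1   0.    0.37]
```

```bash
python3 -m pendant '[{"travel":[0.02,0.009,0],"roll":0},{"travel":[0.06,0.026,0],"roll":0},{"travel":[0.1,0.044,0],"roll":0},{"travel":[0.14,0.061,0],"roll":0},{"travel":[0.18,0.079,0],"roll":0},{"travel":[0.21,0.092,0],"roll":0},{"travel":[0.23,0.101,0.01],"roll":0},{"travel":[0.24,0.105,0.018],"roll":0},{"travel":[0.24,0.105,0.018],"roll":0},{"travel":[0.24,0.105,0.018],"roll":0},{"travel":[0.24,0.105,0.018],"roll":0}]'
python3 - <<'E'
from h import *
s=snapshot("wrist");w=fcloud(s);print("s2",circ(w,(.467,-.072),.03,.038,.052))
to(.4678,-.0728,.006,28)
E
```

```text
time: 15.0
tcp_pos: [0.4675, -0.0739, 0.1403]
ee_rot: [0.0, 0.515, 0.857, -0.0]
ft_force: [0.4, -0.6, 0.4]
grip_width: 0.0597
grasp_force: 0.0
s2 (1190, np.float64(0.0435), 'circ', 468.1, -75.0, 20.3, 'mean', array([467.9, -73.9,  43.3]))
travel [0.0011 0.0007 0.1345] roll -0.001 | yawY 27.9 tilt -1.0 tcp [ 0.4676 -0.0741  0.1405] t 15.05 q [-0.29  0.08 -0.47  1.02 -0.    0.79]
```

```bash
python3 -m pendant '[{"travel":[0.0005,0.0005,0.03],"roll":0},{"travel":[0.0005,0.0005,0.065],"roll":0},{"travel":[0.0005,0.0005,0.095],"roll":0},{"travel":[0.0005,0.0005,0.115],"roll":0},{"travel":[0.0005,0.0005,0.128],"roll":0},{"travel":[0.0005,0.0005,0.134],"roll":0},{"travel":[0.0005,0.0005,0.1345],"roll":0},{"travel":[0.0005,0.0005,0.1345],"roll":0},{"travel":[0.0005,0.0005,0.1345],"roll":0}]' 0.7
python3 -m pendant '[{"travel":[0,0,0],"roll":0},{"travel":[0,0,0],"roll":0},{"travel":[0,0,0],"roll":0},{"travel":[0,0,0],"roll":0},{"travel":[0,0,0],"roll":0},{"travel":[0,0,0],"roll":0},{"travel":[0,0,0],"roll":0},{"travel":[0,0,0],"roll":0}]' 0
python3 -m pendant '[{"travel":[0,0,-0.01],"roll":0},{"travel":[0,0,-0.04],"roll":0},{"travel":[0,0,-0.08],"roll":0},{"travel":[0,0,-0.12],"roll":0},{"travel":[0,0,-0.135],"roll":0},{"travel":[0,0,-0.135],"roll":0},{"travel":[0,0,-0.135],"roll":0}]'
python3 - <<'E'
from h import *
to(.4852,.3135,.142,28)
E
```

```text
time: 15.95
tcp_pos: [0.4684, -0.0728, 0.0068]
ee_rot: [0.001, 0.515, 0.857, 0.0]
ft_force: [0.2, -0.1, 0.1]
grip_width: 0.0595
grasp_force: 0.0
time: 16.75
tcp_pos: [0.4682, -0.0726, 0.0069]
ee_rot: [0.001, 0.515, 0.857, 0.0]
ft_force: [-1.5, 1.6, 5.6]
grip_width: 0.0387
grasp_force: 60.2
time: 17.45
tcp_pos: [0.467, -0.0722, 0.1407]
ee_rot: [-0.0, 0.515, 0.857, 0.0]
ft_force: [-1.0, -0.6, -1.6]
grip_width: 0.0387
grasp_force: 60.3
travel [ 0.3319  0.1973 -0.0013] roll 0.0 | yawY 28.0 tilt -1.0 tcp [ 0.467  -0.0722  0.1407] t 17.45 q [-0.29  0.08 -0.47  1.02  0.    0.79]
```

```bash
python3 -m pendant '[{"travel":[0.02,0.012,0],"roll":0},{"travel":[0.055,0.033,0],"roll":0},{"travel":[0.095,0.056,0],"roll":0},{"travel":[0.135,0.08,0],"roll":0},{"travel":[0.175,0.104,0],"roll":0},{"travel":[0.215,0.128,0],"roll":0},{"travel":[0.25,0.149,0],"roll":0},{"travel":[0.285,0.169,0],"roll":0},{"travel":[0.31,0.184,0],"roll":0},{"travel":[0.325,0.193,-0.001],"roll":0},{"travel":[0.332,0.197,-0.001],"roll":0},{"travel":[0.332,0.197,-0.001],"roll":0}]'
python3 -m pendant '[{"travel":[0,0,0],"roll":0},{"travel":[0,0,0],"roll":0},{"travel":[0,0,0],"roll":0},{"travel":[0,0,0],"roll":0},{"travel":[0,0,0],"roll":0}]'
python3 - <<'E'
from h import *
s=snapshot("wrist");np.savez("w6",**s);cv2.imwrite("pics/w6.png",cv2.resize(cv2.convertScaleAbs(s["frame"][130:350,170:470],alpha=1.8),None,fx=2.6,fy=2.6,interpolation=cv2.INTER_CUBIC))
w=fcloud(s);print("pin",circ(w,(.484,.315),.02,.05,.08),"boss",circ(w,(.484,.315),.032,.017,.025))
to(.4850,.3149,.142,28)
E
```

```text
time: 18.65
tcp_pos: [0.4847, 0.3131, 0.1407]
ee_rot: [-0.0, 0.515, 0.857, -0.001]
ft_force: [-0.5, -0.4, -0.1]
grip_width: 0.0386
grasp_force: 60.3
time: 19.15
tcp_pos: [0.4854, 0.3129, 0.142]
ee_rot: [0.0, 0.515, 0.857, 0.0]
ft_force: [0.1, -1.0, -0.4]
grip_width: 0.0386
grasp_force: 60.3
pin (435, np.float64(0.0671), 'circ', 484.8, 314.1, 8.4, 'mean', array([483.6, 316.3,  65.9])) boss (2012, np.float64(0.0198), 'circ', 484.8, 314.0, 27.4, 'mean', array([483.1, 317.2,  19.8]))
travel [ 0.0019  0.0006 -0.    ] roll -0.0 | yawY 28.0 tilt -1.0 tcp [0.4854 0.313  0.142 ] t 19.2 q [ 0.46  0.25 -0.25  1.06 -0.    1.54]
```

View pics/w6.png

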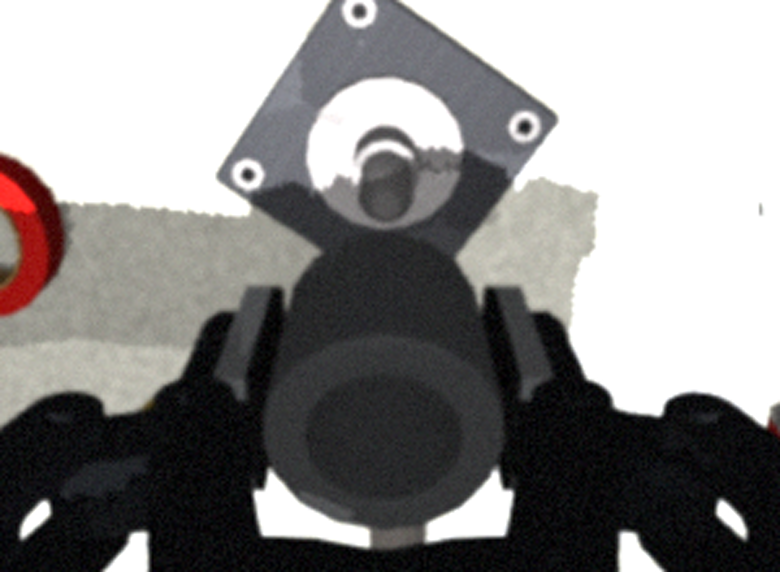

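The crop shows the ring at x 263–505, y 336–527, with the bore at x 306–462 (wide), and the gauge where it was before. The offset in the hand is the same as for the first sleeve, so I'll repeat that centring.

```bash
python3 -m pendant '[{"travel":[0.002,0.0005,0.02],"roll":0},{"travel":[0.002,0.0005,0.04],"roll":0},{"travel":[0.002,0.0005,0.052],"roll":0},{"travel":[0.002,0.0005,0.056],"roll":0},{"travel":[0.002,0.0005,0.06],"roll":0},{"travel":[0.002,0.0005,0.064],"roll":0},{"travel":[0.002,0.0005,0.068],"roll":0},{"travel":[0.002,0.0005,0.068],"roll":0},{"travel":[0.002,0.0005,0.068],"roll":0},{"travel":[0.002,0.0005,0.068],"roll":0}]'
```

```text
time: 20.2
tcp_pos: [0.4851, 0.3154, 0.0742]
ee_rot: [0.0, 0.515, 0.857, 0.0]
ft_force: [0.8, -0.3, -0.8]
grip_width: 0.0389
grasp_force: 60.3
```

```bash
python3 -c "
from h import *
to(.4851,.3149,.05,28)"
```

```text
travel [-0.0005 -0.0003  0.0242] roll 0.0 | yawY 28.0 tilt -1.0 tcp [0.4851 0.3154 0.0742] t 20.2 q [ 0.46  0.32 -0.32  0.93  0.    1.55]
```

```bash
python3 -m pendant '[{"travel":[-0.0004,-0.0002,0.004],"roll":0},{"travel":[-0.0004,-0.0002,0.008],"roll":0},{"travel":[-0.0004,-0.0002,0.012],"roll":0},{"travel":[-0.0004,-0.0002,0.016],"roll":0},{"travel":[-0.0004,-0.0002,0.02],"roll":0},{"travel":[-0.0004,-0.0002,0.0225],"roll":0},{"travel":[-0.0004,-0.0002,0.0225],"roll":0},{"travel":[-0.0004,-0.0002,0.0225],"roll":0}]'
python3 -m pendant '[{"travel":[0,0,0.001],"roll":0},{"travel":[0,0,0.002],"roll":0},{"travel":[0,0,0.003],"roll":0},{"travel":[0,0,0.004],"roll":0},{"travel":[0,0,0.004],"roll":0}]'
```

```text
time: 21.0
tcp_pos: [0.4848, 0.3148, 0.0512]
ee_rot: [-0.0, 0.515, 0.857, -0.0]
ft_force: [-0.2, 0.1, -0.3]
grip_width: 0.0384
grasp_force: 60.3
time: 21.5
tcp_pos: [0.4847, 0.3148, 0.0472]
ee_rot: [-0.0, 0.515, 0.857, -0.0]
ft_force: [-0.0, 0.4, -0.2]
grip_width: 0.0389
grasp_force: 60.3
```

```bash
python3 -m pendant '[{"travel":[0,0,0.001],"roll":0},{"travel":[0,0,0.002],"roll":0},{"travel":[0,0,0.003],"roll":0},{"travel":[0,0,0.004],"roll":0},{"travel":[0,0,0.004],"roll":0}]'
python3 -m pendant '[{"travel":[0,0,0.003],"roll":0},{"travel":[0,0,0.006],"roll":0},{"travel":[0,0,0.009],"roll":0},{"travel":[0,0,0.012],"roll":0},{"travel":[0,0,0.0145],"roll":0},{"travel":[0,0,0.0145],"roll":0}]'
```

```text
time: 22.0
tcp_pos: [0.4847, 0.3147, 0.0431]
ee_rot: [-0.0, 0.515, 0.857, -0.0]
ft_force: [-0.6, -0.0, -0.1]
grip_width: 0.0387
grasp_force: 60.3
time: 22.6
tcp_pos: [0.4845, 0.3148, 0.0283]
ee_rot: [-0.0, 0.515, 0.857, -0.0]
ft_force: [0.2, -0.1, -1.0]
grip_width: 0.0385
grasp_force: 60.3
```

```bash
python3 -m pendant '[{"travel":[0,0,0.0007],"roll":0},{"travel":[0,0,0.0014],"roll":0},{"travel":[0,0,0.0014],"roll":0},{"travel":[0,0,0.0014],"roll":0}]'
```

```text
time: 23.0
tcp_pos: [0.4849, 0.3149, 0.0275]
ee_rot: [0.0, 0.515, 0.857, 0.0]
ft_force: [-0.9, 0.1, -1.2]
grip_width: 0.039
grasp_force: 60.3
```

```bash
python3 -m pendant '[{"travel":[0,0,0.0005],"roll":0},{"travel":[0,0,0.001],"roll":0},{"travel":[0,0,0.001],"roll":0},{"travel":[0,0,0.001],"roll":0}]'
```

```text
time: 23.4
tcp_pos: [0.4849, 0.3149, 0.0269]
ee_rot: [0.0, 0.515, 0.857, 0.0]
ft_force: [-0.9, -0.6, 4.8]
grip_width: 0.0391
grasp_force: 60.8
```

```bash
python3 -m pendant '[{"travel":[0,0,-0.01],"roll":0},{"travel":[0,0,-0.03],"roll":0},{"travel":[0,0,-0.06],"roll":0},{"travel":[0,0,-0.095],"roll":0},{"travel":[-0.02,0,-0.12],"roll":0},{"travel":[-0.055,0.001,-0.123],"roll":0},{"travel":[-0.1,0.001,-0.123],"roll":0},{"travel":[-0.145,0.002,-0.123],"roll":0},{"travel":[-0.19,0.002,-0.123],"roll":0},{"travel":[-0.235,0.003,-0.123],"roll":0},{"travel":[-0.275,0.003,-0.123],"roll":0},{"travel":[-0.31,0.004,-0.123],"roll":0}]'
python3 -m pendant '[{"travel":[-0.02,0,0],"roll":0},{"travel":[-0.032,0,0],"roll":0},{"travel":[-0.036,0,0],"roll":0},{"travel":[-0.036,0,0],"roll":0},{"travel":[-0.036,0,0],"roll":0},{"travel":[-0.036,0,0],"roll":0}]'
python3 - <<'E'
from h import *
s=snapshot("wrist");cv2.imwrite("pics/w7.png",s["frame"])
to(.651,.011,.0125,28)
E
```

```text
time: 24.6
tcp_pos: [0.6347, 0.0408, 0.1497]
ee_rot: [0.0, 0.515, 0.857, -0.0]
ft_force: [0.7, 1.6, -1.2]
grip_width: 0.0389
grasp_force: 61.0
time: 25.2
tcp_pos: [0.6502, 0.0126, 0.1494]
ee_rot: [-0.0, 0.514, 0.858, -0.0]
ft_force: [-0.4, -0.0, 0.2]
grip_width: 0.0384
grasp_force: 61.0
travel [-0.0016 -0.      0.1369] roll 0.002 | yawY 28.1 tilt -1.0 tcp [0.6503 0.0124 0.1494] t 25.25 q [-0.08  0.37 -0.07  1.13  0.    1.  ]
```

View pics/w7.png

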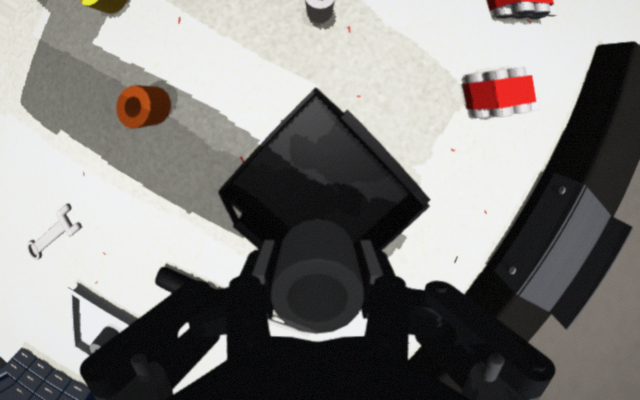

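The picture shows the held sleeve at (318,290) over the bin. The bin's near corner is at (316,90) and its sides at (222,190) and (428,205), so it's on the diagonal as planned. Lowering now.

```bash
python3 -m pendant '[{"travel":[-0.001,0,0.03],"roll":0},{"travel":[-0.001,0,0.06],"roll":0},{"travel":[-0.001,0,0.08],"roll":0},{"travel":[-0.001,0,0.09],"roll":0},{"travel":[-0.001,0,0.09],"roll":0}]'
python3 -m pendant '[{"travel":[0,0,0.015],"roll":0},{"travel":[0,0,0.028],"roll":0},{"travel":[0,0,0.038],"roll":0},{"travel":[0,0,0.044],"roll":0},{"travel":[0,0,0.0465],"roll":0},{"travel":[0,0,0.0465],"roll":0},{"travel":[0,0,0.0465],"roll":0}]'
```

```text
time: 25.75
tcp_pos: [0.6497, 0.011, 0.0578]
ee_rot: [-0.002, 0.515, 0.857, -0.001]
ft_force: [-0.5, 0.3, -1.1]
grip_width: 0.0385
grasp_force: 61.0
time: 26.45
tcp_pos: [0.6518, 0.0103, 0.0133]
ee_rot: [0.0, 0.515, 0.857, 0.0]
ft_force: [1.3, -0.1, -1.3]
grip_width: 0.0389
grasp_force: 61.1
```

```bash
python3 -m pendant '[{"travel":[0,0,0.001],"roll":0},{"travel":[0,0,0.0015],"roll":0},{"travel":[0,0,0.002],"roll":0},{"travel":[0,0,0.0025],"roll":0},{"travel":[0,0,0.0025],"roll":0}]'
```

```text
time: 26.95
tcp_pos: [0.6515, 0.0104, 0.0109]
ee_rot: [0.0, 0.515, 0.857, 0.0]
ft_force: [-0.9, 0.4, 2.9]
grip_width: 0.0383
grasp_force: 61.4
```

```bash
python3 -m pendant '[{"travel":[0,0,0],"roll":0},{"travel":[0,0,0],"roll":0},{"travel":[0,0,0],"roll":0},{"travel":[0,0,0],"roll":0},{"travel":[0,0,-0.02],"roll":0},{"travel":[0,0,-0.05],"roll":0},{"travel":[0,0,-0.09],"roll":0},{"travel":[0,0,-0.13],"roll":0},{"travel":[0,0,-0.16],"roll":0},{"travel":[0,0,-0.16],"roll":0},{"travel":[0,0,-0.16],"roll":0}]' 0.7
python3 -m pendant '[{"travel":[0.04,0,0],"roll":0},{"travel":[0.08,0,0],"roll":0},{"travel":[0.12,0,0],"roll":0},{"travel":[0.15,0,0],"roll":0},{"travel":[0.16,0,0],"roll":0},{"travel":[0.16,0,0],"roll":0},{"travel":[0.16,0,0],"roll":0},{"travel":[0.16,0,0],"roll":0}]'
python3 - <<'E'
from h import *
s=snapshot("top");w=cloud(s);cv2.imwrite("pics/end.png",cv2.resize(cv2.convertScaleAbs(s["frame"][100:300,190:510],alpha=1.6),None,fx=2.5,fy=2.5,interpolation=cv2.INTER_CUBIC))
print("bin s2",circ(w,(.651,.011),.03,.04,.055),"tray s1",circ(w,(.487,-.334),.03,.04,.055))
E
```

```text
time: 28.05
tcp_pos: [0.6519, 0.0103, 0.1713]
ee_rot: [0.001, 0.515, 0.857, 0.0]
ft_force: [-0.5, -0.4, -0.2]
grip_width: 0.0598
grasp_force: 0.0
time: 28.85
tcp_pos: [0.5767, 0.1505, 0.1699]
ee_rot: [-0.0, 0.516, 0.857, -0.0]
ft_force: [-0.8, 0.3, -0.3]
grip_width: 0.0594
grasp_force: 0.0
bin s2 (133, np.float64(0.0477), 'circ', 650.7, 11.1, 20.1, 'mean', array([650. ,  11.4,  47.4])) tray s1 (178, np.float64(0.047), 'circ', 486.7, -333.1, 20.6, 'mean', array([ 486.9, -332. ,   46.8]))
```

View pics/end.png

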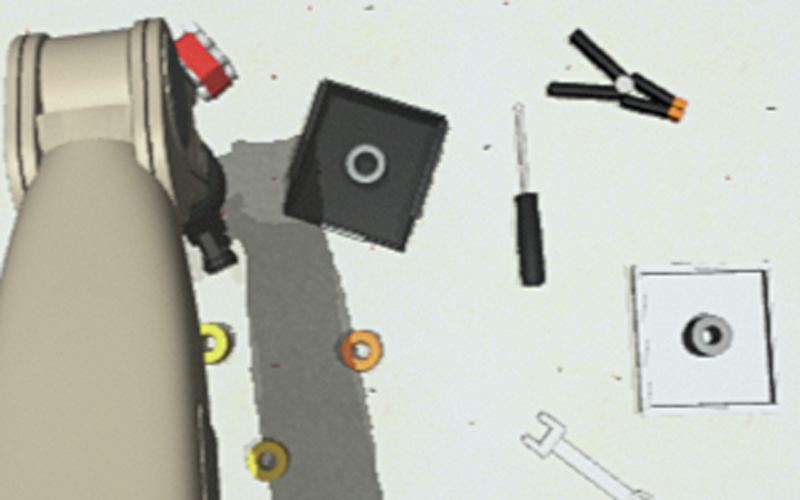

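Both sleeves stand upright and released: the wide-bore one in the bin at crop (366,163), and the small-bore one in the tray at (709,335). The bystanders in view haven't moved.

```bash
python3 -c "
from cell import hand_in
print(hand_in())"
```

```text
the job is handed in; nothing more can be done
None
```

Both sleeves were checked on the gauge and handed in at about 29 s: the one that stopped on the step stands in the tray, the one that went down to the foot stands in the bin; contact force on the gauge read about 6 N at most, and the judging result was not shown.

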